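# Square a stack of setter plates and load the plate dryer

### The arm

A 7-joint arm with a two-finger parallel gripper is mounted at the origin on the work surface. World frame = base frame: x ahead of the robot, y to its left, z up, the work surface at z = 0. Lengths are in m, angles in rad, forces in N, time in s.
With the tool pointing down it reaches from about 0.4 to 0.875 m from the base axis. Payload 19.3 kg.
Tool frame: the origin (TCP) lies midway between the tips of the shut fingers; the grasp point (between the pads) lies 19 mm behind it (bot.pinch_z is the distance from the TCP to the grasp point, in m); z points along the fingers, y is the line along which they close (so a half turn about z gives the same grasp; the last joint's range is limited). The gripper opens to 85 mm and grips with 20 to 120 N. Pads are 22 mm wide; open, the fingers measure 114 mm over their backs; the gripper's body (76 mm by 85 mm) begins 54 mm behind the grasp point. The pads swing forward as they close: fully open they stand 13 mm farther back than shut.
Start: joints at [1.198, 0.521, -0.036, 1.599, 0.021, 1.021, -0.113], TCP at [0.186, -0.597, 0.231] pointing down, gripper open.
Joint ranges: [-2.91, 2.91], [-0.3, 2.13], [-1.5, 1.42], [0.17, 2.43], [-1.26, 4.41], [0.16, 1.93], [-2.52, 2.52]. Speed limits (rad/s): [1.89, 1.89, 2.39, 2.39, 3.01, 3.01, 3.01].

### API

Orientations are given as [roll, pitch, yaw] about the fixed x, y, z axes, in that order (R = Rz(yaw) Ry(pitch) Rx(roll)).
In Python, from workcell import observe, viewer, bot gives the robot as it stands. The module is installed in compiled form; this text tells all that it offers.
- The arm moves only by the tool play_rows, never from a script. Its argument "motion" is a list of rows, each a list of 7 numbers: the shift along the tool's x, y, z in cm, then the turn, a rotation vector about the tool's x, y, z in rad, then the opening, from -1 (shut) to 1 (fully open), so that 0 is half open. A call has exactly 5 rows; each row is the pose to reach, as a shift and turn from the pose commanded when the call began, along the tool's axes at that moment; what a row does not reach only later rows make up. A row lasts 1/10 s, in which the tool goes at most 50 mm and 8.59 degrees, less where a joint would pass 70% of its speed; a pose out of reach is approached as far as the arm can. A call with a gripper value outside its range is refused whole. The fingers move at their own pace and stop on an object; "squeeze" is the grip in N (left out, the last holds). Time passes only in rows, so rows that repeat a pose let the fingers close, or fill a call up. It gives the time, the measured TCP pose, the force, the opening and the grip force at its end, in the units of the state.
- observe(): the state, without advancing time (a new reading comes with each control period).
- viewer.grab_frame(name): name is "scene" or "top" or "wrist"; returns (picture, depth): 400x640x3 uint8, red, green, blue; 400x640 float32, m along the optical axis (not along the pixel's ray), 0 where there is no reading.
- viewer.camera_info(name): a dict with "fx", "fy", "cx", "cy" (pixels), "k1" (the pictures are not rectified: a ray, as slopes to the right and down, at radius r is drawn at 1 + k1 r^2 times it, then the intrinsics apply), "R" (3x3) and "t" (3): a world point X has camera coordinates R X + t. Camera axes: x right, y down, z forward; pixel columns grow to the right and rows downward; lengths in m; the calibration is good to about 2 mm. A picture is of the moment at which its call begins: read the wrist's pose just before it. camera_info takes no time and is no camera call; for the wrist camera it gives the pose at the moment of the call.
- bot.job_done(): hands the job in; it is judged then, once.
The state is a dict: "clock": time; "qpos": joint angles; "qd": joint speeds; "joint_efforts": joint torques, N m; "position": TCP position; "tool_rot": TCP orientation; "force": force on the tool from outside, world axes, zero at the start; "moment": the same for the moment, N m; "grip_width": finger opening in m; "finger_force": force on a finger pad.
Only numpy, scipy, OpenCV 4.12 (cv2) and the standard library are available. Lean on these libraries where they do the work, as an engineer would, in place of code of your own. Each camera call takes 0.05 s, during which the arm holds its last target. There are 200 camera calls.

### The job

Tap the four ceramic plates square in the steel loading tray until the whole stack sits flush against the tray's two raised walls. Then push the tray through the dryer's spring flap, fully home against the stop inside and with the stack still square, so that the flap drops shut behind it, and press the green start button right down. Do not knock over or shift the enamel tray, the jar or the crucible.

Things in the scene. Friction and masses are not known exactly. Their poses are not given: they have to be found in the camera images.
- dryer: Flat white plate dryer, fixed; place and yaw vary. Origin at bench level under the middle of its port; +x = push direction, into the port; z up. White plinth 40 mm high, x -300 to 230, y -150 to 135 mm; on it a trough (floor z = 40 mm) whose 4 mm high guide strips (inner faces y = +-49 mm) keep the tray straight. Chamber 125 mm high with glass roof from x = -10 mm; tower 240 mm high from x = 230 mm.
- port (a point): Middle of the port's lower edge, on the trough floor in the flap's plane (dryer x = 0, z = 40 mm). The opening is 112 mm wide, 60 mm high.
- stop (a point): Middle of the foot of the steel stop inside the chamber, on its face (dryer x = 186 mm). The tray is home when its front edge meets it: tray origin at dryer x = 126 mm.
- flap (a joint): Aluminium spring flap in the port, 108 x 55 mm, hinged along its top edge, 59 mm above the trough floor. 0 = shut, grows swinging inwards (about 1.3 rad as the tray passes). A weak spring (1 to 2 N at its lower edge) shuts it once the tray's rear wall is about 55 mm inside. A notch 36 mm wide in its lower edge leaves room for the tray's handle.
- tray: Loose steel tray in the trough, 0.45 kg. Origin: centre of its floor's underside; x into the port, z up. Floor 120 x 95 mm (x, y), 4 mm thick, with two 6 mm high ribs along x (y = +-25 mm, ending at x = 48 mm) on which the plates lie, 10 mm up. Walls 6 mm thick, 44 mm high: rear (inner face x = -54 mm) and side (inner face y = 41.5 mm); +x and -y sides open. Pushing it loaded takes 4 to 15 N.
- rest (a point): Middle of the loading stop: two blocks 12 mm high across the trough, one either side of the tray's handle, their front face at dryer x = -240 mm. The tray starts up to 12 mm in front of it; pushed back against it, the tray's origin is at dryer x = -180 mm.
- tray_tab (a point): Centre of the upright black tab, 8 mm thick (x), 32 wide (y), 45 high, at the end of the tray's flat handle (22 mm wide, 6 mm high). At tray x = -196 mm, 22.5 mm above the trough floor. It stays outside the port: with the tray home it is at dryer x = -70 mm.
- start (a joint): Green start button: 0 = up, 0.006 m = fully down. Springs back; fully down takes 5 N.
- start_top (a point): Centre of the top of the green start button, 30 mm wide, on the plinth beside the trough, 75 mm in front of the port. Pressed straight down; moves with the button.
- plate1_c (a point): Ceramic plate 1 of 4 counted from the bottom, off-white, 110 x 85 x 8 mm, about 140 g, lying loose on the one below. Point: its centre, 4 mm above its underside; x its length, y its width, z up. Starts 6 to 20 mm away from each raised wall of the tray, turned up to 0.1 rad; flush against both walls its centre is at tray x = +1, y = -1 mm.
- plate2_c (a point): Ceramic plate 2 of 4 counted from the bottom, sand-coloured, 110 x 85 x 8 mm, about 140 g, lying loose on the one below. Point: its centre, 4 mm above its underside; x its length, y its width, z up. Starts 6 to 20 mm away from each raised wall of the tray, turned up to 0.1 rad; flush against both walls its centre is at tray x = +1, y = -1 mm.
- plate3_c (a point): Ceramic plate 3 of 4 counted from the bottom, off-white, 110 x 85 x 8 mm, about 140 g, lying loose on the one below. Point: its centre, 4 mm above its underside; x its length, y its width, z up. Starts 6 to 20 mm away from each raised wall of the tray, turned up to 0.1 rad; flush against both walls its centre is at tray x = +1, y = -1 mm.
- plate4_c (a point): Ceramic plate 4 of 4 counted from the bottom, sand-coloured, 110 x 85 x 8 mm, about 140 g, lying loose on the one below. Point: its centre, 4 mm above its underside; x its length, y its width, z up. Starts 6 to 20 mm away from each raised wall of the tray, turned up to 0.1 rad; flush against both walls its centre is at tray x = +1, y = -1 mm.
- enamel_tray_c (a point): Bystander: white enamel tray 200 x 130 x 25 mm with two steel discs, on the bench past the end of the tray handle. Centre, half-way up.
- jar_c (a point): Bystander: white jar with an orange cap, 64 mm wide, 85 mm high, on the bench beside the dryer. Centre, half-way up.
- crucible_c (a point): Bystander: white ceramic crucible, 64 mm wide, 55 mm high, open at the top, on the bench beside the plinth. Centre, half-way up.
Mind the look-alikes: they are no part of the job. Leave any blue or red look-alike of the part that bears plate1_c alone.

How it is judged:
On the way, in this order (a step that is already met when the one before it is completed fails the run):
1. the four plates are square against both tray walls while the tray is still outside the dryer (x of plate1_c in the frame of tray between -0.002 and 0.004 m and y of plate1_c in the frame of tray between -0.004 and 0.002 m and angle between the x axis of each of plate1_c, plate2_c, plate3_c, plate4_c and the x axis of tray, either way round below 0.035 rad and z of each of plate1_c, plate2_c, plate3_c, plate4_c in the frame of tray below 0.044 m and angle between each of plate1_c, plate2_c, plate3_c, plate4_c's own z axis and vertical below 0.06 rad and x of plate2_c in the frame of tray between -0.002 and 0.004 m and y of plate2_c in the frame of tray between -0.004 and 0.002 m and x of plate3_c in the frame of tray between -0.002 and 0.004 m and y of plate3_c in the frame of tray between -0.004 and 0.002 m and x of plate4_c in the frame of tray between -0.002 and 0.004 m and y of plate4_c in the frame of tray between -0.004 and 0.002 m and x of tray in the frame of dryer below -0.09 m), for 0.2 s.
2. the tray pushes the flap open (value of joint flap above 0.6 rad), for 0.1 s.
3. the tray is fully home, the flap shut behind it and the stack still square (x of plate1_c in the frame of tray between -0.002 and 0.004 m and y of plate1_c in the frame of tray between -0.004 and 0.002 m and angle between the x axis of each of plate1_c, plate2_c, plate3_c, plate4_c and the x axis of tray, either way round below 0.035 rad and z of each of plate1_c, plate2_c, plate3_c, plate4_c in the frame of tray below 0.044 m and angle between each of plate1_c, plate2_c, plate3_c, plate4_c's own z axis and vertical below 0.06 rad and x of plate2_c in the frame of tray between -0.002 and 0.004 m and y of plate2_c in the frame of tray between -0.004 and 0.002 m and x of plate3_c in the frame of tray between -0.002 and 0.004 m and y of plate3_c in the frame of tray between -0.004 and 0.002 m and x of plate4_c in the frame of tray between -0.002 and 0.004 m and y of plate4_c in the frame of tray between -0.004 and 0.002 m and x of tray in the frame of dryer above 0.12 m and value of joint flap below 0.08 rad), for 0.2 s.
4. the start button is pressed right down (value of joint start above 0.0045 m).
At the end, for the whole second after the job is handed in: All four plates lie in the tray with their centres within 3 mm (along each wall direction) of flush against its two raised walls and turned less than 0.035 rad from it; the tray is within 6 mm of the stop inside the dryer and at rest; the flap is shut (under 0.08 rad); the button has sprung back up (all of step 3 and linear speed of tray below 0.01 m/s and value of joint start below 0.002 m); the robot touches nothing.
It fails at once if a bystander (enamel tray, jar, crucible) is shifted by more than 20 mm or tipped over (distance of any of enamel_tray_c, jar_c, crucible_c from where it was at the start of the episode above 0.02 m or angle between any of enamel_tray_c, jar_c, crucible_c's own z axis and vertical above 0.4 rad).
It also fails if it takes over 64 s, if anything falls off the work surface, if the arm or the gripper's body presses on something with over 40 N, if the wrist force passes 120 N, or if a joint passes its speed limit or range.

## Working session

There is one attempt and no reset: what is moved stays moved. The work goes in short steps, Python scripts to look and compute and a tool call to move; the robot and the scene stay as the last step left them, time stands still between calls to the robot, and variables do not carry over. Pictures are saved under pics/ and viewed, at most 10 in all, crops included, and the job is handed in when it is done.

Besides the shell and the picture viewer there is one more tool, called in YAML: its name, and indented under it one key for each argument. play_rows: Moves the arm, as the interface text tells. Its arguments: {"type":"object","properties":{"motion":{"type":"array"},"squeeze":{"type":"number"}},"required":["motion"]}

```bash
mkdir -p pics; ls
python3 - <<'E'
from workcell import observe, viewer, bot
import cv2,numpy as np
for n in ("scene","top"):
    p,d=viewer.grab_frame(n); cv2.imwrite(f"pics/{n}0.png",p[:,:,::-1]); np.save(f"{n}0.npy",d)
    print(n,{k:np.round(v,4).tolist() for k,v in viewer.camera_info(n).items() if k in("fx","fy","cx","cy","k1","R","t")})
s=observe();print(s)
E
```

```text
pics
scene {'fx': 500.5522, 'fy': 500.5522, 'cx': 321.0098, 'cy': 201.5274, 'k1': -0.0364, 'R': [[0.5014, 0.8652, 0.0048], [0.7152, -0.4114, -0.5651], [-0.4869, 0.2868, -0.825]], 't': [-0.2747, -0.318, 1.4682]}
top {'fx': 518.3287, 'fy': 518.3287, 'cx': 315.8704, 'cy': 202.0036, 'k1': -0.1161, 'R': [[0.0655, -0.9979, -0.0024], [-0.9741, -0.0634, -0.2171], [0.2165, 0.0165, -0.9761]], 't': [-0.0142, 0.5568, 1.2024]}
{'clock': 0.1, 'qpos': array([ 1.19780975,  0.52195855, -0.03631465,  1.59994213,  0.02118538,
        1.021122  , -0.11276246]), 'qd': array([-0.00053833, -0.00324759,  0.00033945, -0.00051382,  0.00121879,
       -0.00040423, -0.00042869]), 'joint_efforts': array([ 3.28642484e-03, -9.28497362e+01,  1.98410198e+00, -3.70530510e+01,
        1.81732723e-02,  5.38479828e-03,  1.17917648e-04]), 'position': array([ 0.18623536, -0.59628638,  0.23078402]), 'tool_rot': array([-3.14054925e+00,  6.78308053e-05,  3.02794283e-01]), 'force': array([ 0.46916553, -0.30848042, -0.31746776]), 'moment': array([ 0.02365985, -0.02296549,  0.00196889]), 'finger_force': 0.0, 'grip_width': 0.08542100031869458}
```

View pics/scene0.png

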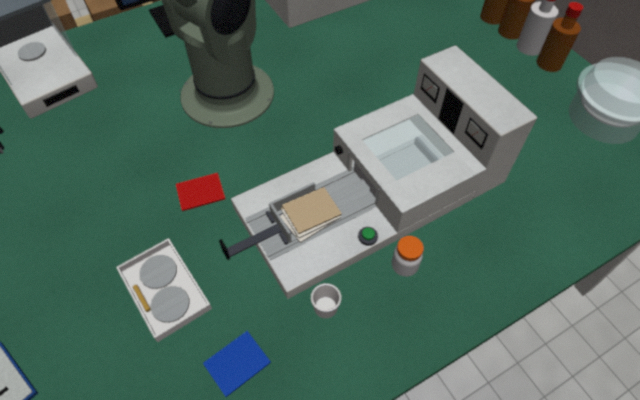

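View pics/top0.png

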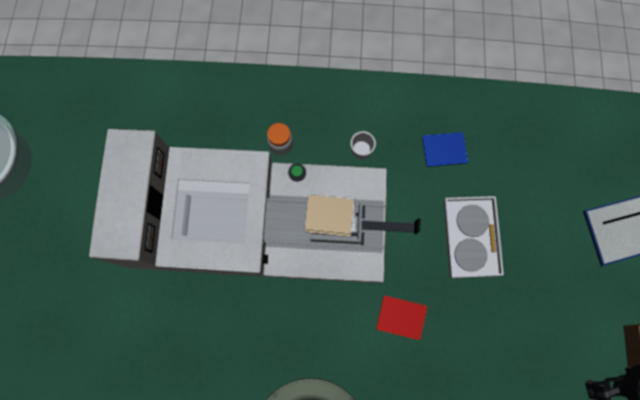

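The top view shows the dryer pointing left (+y world): tray and stack at (330,215), tab (416,227), button (297,172), jar (279,136), crucible (363,144), enamel tray (473,237). The look-alikes are the red plate (402,317) and the blue plate (445,150); the sand plate in the tray is the one to use.

```bash
cat > h.py <<'E'
import numpy as np,cv2
from workcell import observe, viewer, bot
def ray(ci,uv):
    uv=np.atleast_2d(np.asarray(uv,float))
    K=np.array([[ci["fx"],0,ci["cx"]],[0,ci["fy"],ci["cy"]],[0,0,1]])
    n=cv2.undistortPoints(uv[:,None],K,np.array([ci["k1"],0,0,0,0]))[:,0]
    return np.c_[n,np.ones(len(n))]
def onplane(ci,uv,z):
    R,t=np.array(ci["R"]),np.array(ci["t"]); c=-R.T@t; d=ray(ci,uv)@R
    return c+d*((z-c[2])/d[:,2])[:,None]
def cloud(ci,d):
    v,u=np.mgrid[:400,:640]; n=ray(ci,np.c_[u.ravel(),v.ravel()])
    P=(n*d.ravel()[:,None]-np.array(ci["t"]))@np.array(ci["R"]); P[d.ravel()<=0]=np.nan
    return P.reshape(400,640,3)
def blobs(m,amin=20):
    c,_=cv2.findContours(m.astype(np.uint8),cv2.RETR_EXTERNAL,cv2.CHAIN_APPROX_NONE)
    return sorted([x for x in c if cv2.contourArea(x)>amin],key=cv2.contourArea)[::-1]
E
python3 - <<'E'
from h import *
np.set_printoptions(precision=4,suppress=True)
for n in("top","scene"):
    im=cv2.imread(f"pics/{n}0.png");d=np.load(f"{n}0.npy");ci=viewer.camera_info(n);P=cloud(ci,d);z=P[...,2]
    hsv=cv2.cvtColor(im,cv2.COLOR_BGR2HSV);H,S,V=[hsv[...,i].astype(int) for i in range(3)]
    cen=lambda c:np.array(cv2.minAreaRect(c)[0])
    g=(abs(H-65)<15)&(S>110)&(V>70)&(z>.035)&(z<.09)
    for c in blobs(g,15)[:2]:
        u=cen(c);print(n,"button",u,cv2.contourArea(c),P[int(u[1]),int(u[0])])
    s=(abs(H-17)<8)&(S>45)&(V>120)&(z>.06)&(z<.1)
    for c in blobs(s,100)[:2]:
        r=cv2.minAreaRect(c);Q=onplane(ci,cv2.boxPoints(r),.082);print(n,"plate4",r[0],Q.mean(0),"\n",Q,np.median(z[s]))
    k=(V<45)&(z>.03)&(z<.12)
    if n=="top":
        for c in blobs(k,30)[:6]:
            r=cv2.minAreaRect(c);print("dark",r,P[int(r[0][1]),int(r[0][0])])
    # plinth by height
    for lo,hi,zz in((.034,.048,.04),(.115,.135,.125)):
        m=(z>lo)&(z<hi)&(S<70)&(P[...,0]<.95)&(abs(P[...,1])<.6)
        for c in blobs(m,1500)[:2]:
            pts=onplane(ci,c[:,0],zz)[:,:2].astype(np.float32)
            r=cv2.minAreaRect(pts);print(n,zz,"rect",r,"\n",cv2.boxPoints(r))
E
```

```text
top button [296.5 170.5] 96.0 [0.6344 0.0765 0.0605]
top plate4 (329.0198059082031, 215.30197143554688) [ 0.5218 -0.0116  0.082 ] 
 [[ 0.4791  0.044   0.082 ]
 [ 0.5686  0.0415  0.082 ]
 [ 0.5645 -0.0681  0.082 ]
 [ 0.4752 -0.0639  0.082 ]] 0.08207968794680796
top plate4 (278.5, 133.0) [0.7207 0.1256 0.082 ] 
 [[0.7453 0.1539 0.082 ]
 [0.7485 0.1017 0.082 ]
 [0.6962 0.0975 0.082 ]
 [0.6929 0.1493 0.082 ]] 0.08207968794680796
dark ((635.4302368164062, 345.0863037109375), (41.088775634765625, 9.212261199951172), 83.9909896850586) [ 0.2511 -0.7865  0.0431]
dark ((416.0, 226.0), (14.0, 6.0), 90.0) [ 0.5107 -0.2218  0.0725]
top 0.04 rect ((0.5159947276115417, -0.03799794614315033), (0.2828785181045532, 0.36988964676856995), 0.6242124438285828) 
 [[ 0.3725  0.1454]
 [ 0.3766 -0.2245]
 [ 0.6594 -0.2214]
 [ 0.6554  0.1485]]
top 0.125 rect ((0.5126004219055176, 0.26179760694503784), (0.2867284119129181, 0.25135406851768494), 0.2996041476726532) 
 [[0.3686 0.3867]
 [0.3699 0.1354]
 [0.6566 0.1369]
 [0.6553 0.3882]]
scene button [368.  233.5] 102.5 [0.6342 0.0721 0.0618]
scene plate4 (310.7489929199219, 209.4401092529297) [ 0.5252 -0.0139  0.082 ] 
 [[ 0.4801 -0.0685  0.082 ]
 [ 0.4821  0.0548  0.082 ]
 [ 0.5714  0.0381  0.082 ]
 [ 0.567  -0.0799  0.082 ]] 0.08270778845168447
scene plate4 (409.5, 247.0) [0.718  0.1232 0.082 ] 
 [[0.6819 0.1153 0.082 ]
 [0.7095 0.1632 0.082 ]
 [0.7537 0.1304 0.082 ]
 [0.7268 0.0839 0.082 ]] 0.08270778845168447
scene 0.04 rect ((0.5175434350967407, 0.13336937129497528), (0.28735098242759705, 0.706398606300354), 0.5063579082489014) 
 [[ 0.3708  0.4853]
 [ 0.377  -0.2211]
 [ 0.6643 -0.2185]
 [ 0.6581  0.4878]]
scene 0.125 rect ((0.5151274800300598, 0.3090219497680664), (0.29258161783218384, 0.35869255661964417), 0.7353519797325134) 
 [[0.3665 0.4865]
 [0.3712 0.1278]
 [0.6637 0.1316]
 [0.6591 0.4902]]
```

Run:
```python
from h import *
np.set_printoptions(precision=4,suppress=True)
def fit(p,ax,name):
    # robust line: p[:,ax] as function of other
    o=1-ax;w=np.ones(len(p),bool)
    for _ in range(6):
        a,b=np.polyfit(p[w,o],p[w,ax],1);r=p[:,ax]-a*p[:,o]-b;w=abs(r)<max(.0015,1.5*np.std(r[w]))
    print(name,"slope",round(a,4),"at mid",p[w,o].mean().round(4),round(a*p[w,o].mean()+b,4),"at0",round(b,4),w.sum())
for n in("top","scene"):
    im=cv2.imread(f"pics/{n}0.png");d=np.load(f"{n}0.npy");ci=viewer.camera_info(n);P=cloud(ci,d);z=P[...,2]
    S=cv2.cvtColor(im,cv2.COLOR_BGR2HSV)[...,1]
    m=(z>.034)&(z<.048)&(S<70)&(P[...,0]>.3)&(P[...,0]<.75)&(P[...,1]>-.2)&(P[...,1]<.12)
    c=blobs(m,1500)[0];p=onplane(ci,c[:,0],.04)[:,:2]
    fit(p[(abs(p[:,0]-.375)<.012)&(p[:,1]>-.13)&(p[:,1]<.1)],0,n+" near")
    fit(p[(abs(p[:,0]-.66)<.012)&(p[:,1]>-.13)&(p[:,1]<.1)],0,n+" far")
    e=p[(abs(p[:,1]+.15)<.012)]; fit(e[(abs(e[:,0]-.515)>.06)&(abs(e[:,0]-.515)<.13)],1,n+" end")
    m=(z>.115)&(z<.135)&(S<70)&(P[...,0]>.3)&(P[...,0]<.75)&(P[...,1]>0)&(P[...,1]<.4)
    c=blobs(m,1500)[0];p=onplane(ci,c[:,0],.125)[:,:2]
    fit(p[(abs(p[:,1]-.137)<.012)&(abs(p[:,0]-.515)<.12)],1,n+" chfront")
    fit(p[(abs(p[:,0]-.37)<.015)&(p[:,1]>.15)&(p[:,1]<.36)],0,n+" chnear")
    fit(p[(abs(p[:,0]-.657)<.012)&(p[:,1]>.15)&(p[:,1]<.36)],0,n+" chfar")
p=cv2.imread("pics/top0.png")[150:300,255:435];cv2.imwrite("pics/crop1.png",cv2.resize(p,None,fx=4,fy=4,interpolation=cv2.INTER_CUBIC))
```

```text
top near slope -0.0105 at mid -0.0152 0.3757 at0 0.3756 93
top far slope -0.0101 at mid -0.0207 0.656 at0 0.6558 84
top end slope 0.0134 at mid 0.5123 -0.1487 at0 -0.1556 56
top chfront slope 0.0153 at mid 0.522 0.1401 at0 0.132 91
top chnear slope -0.016 at mid 0.2548 0.3718 at0 0.3759 91
top chfar slope -0.0062 at mid 0.2547 0.6547 at0 0.6563 87
scene near slope -0.0074 at mid -0.0177 0.3766 at0 0.3765 80
scene far slope -0.0208 at mid -0.016 0.6598 at0 0.6594 82
scene end slope 0.0095 at mid 0.5219 -0.1516 at0 -0.1566 45
scene chfront slope 0.0077 at mid 0.5201 0.1329 at0 0.1289 74
scene chnear slope -0.0105 at mid 0.2537 0.3712 at0 0.3738 69
scene chfar slope -0.0101 at mid 0.2538 0.6589 at0 0.6614 67
```

View pics/crop1.png

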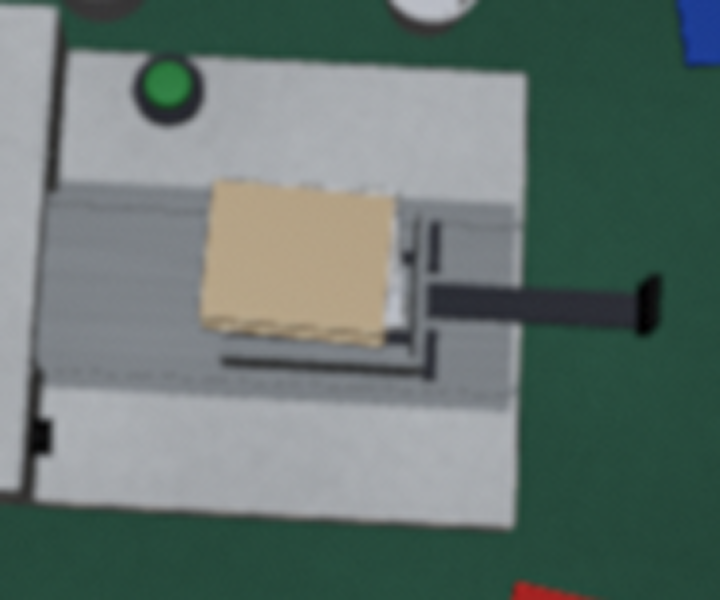

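The crop shows plate 4 (sand) on top at crop (300,260), skewed and away from the rear wall at (415,290) and the side wall at (330,365). The tab is at (650,305) and the button at (168,85). The button, tab and plinth fits agree: dryer origin about (0.507, 0.1485), yaw about 90.6°.

```bash
cat >> h.py <<'E'
np.set_printoptions(precision=4,suppress=True)
from scipy.spatial.transform import Rotation as Ro
O=np.array([.5074,.1485]);ex=np.array([-.011,1]);ey=np.array([-1,-.011])
D2W=lambda x,y:O+x*ex+y*ey
W2D=lambda p:np.array([(np.asarray(p)[:2]-O)@ex,(np.asarray(p)[:2]-O)@ey])
def plan(x,y,z,yaw):
    "tool-frame shift (cm) and rotvec from the measured pose to dryer x,y, height z, yaw"
    s=observe();R=Ro.from_euler("xyz",s["tool_rot"]);T=Ro.from_euler("xyz",[np.pi,0,yaw])
    sh=R.inv().apply(np.r_[D2W(x,y),z]-s["position"])*100
    print("t",s["clock"],"tcp",s["position"],"dryer",W2D(s["position"]),"F",s["force"],"w",s["grip_width"])
    print("shift",sh.round(2),"rv",(R.inv()*T).as_rotvec().round(3))
E
python3 -c "
from h import *
plan(-.070,-.008,.17,1.5818)"
```

```text
t 0.1 tcp [ 0.1862 -0.5963  0.2308] dryer [-0.7413  0.3294] F [ 0.4692 -0.3085 -0.3175] w 0.08542100031869458
shift [ 51.62 -54.57   6.13] rv [-0.001 -0.001 -1.279]
```

play_rows:
  motion:
    - [4, -3.5, 0, 0, 0, -0.13, -0.4]
    - [8, -7, 0, 0, 0, -0.26, -0.4]
    - [12, -11, 0, 0, 0, -0.39, -0.4]
    - [16, -15, 0, 0, 0, -0.52, -0.4]
    - [20, -19, 0, 0, 0, -0.64, -0.4]

```text
clock: 0.6
position: [0.3089, -0.3767, 0.2312]
tool_rot: [-3.141, 0.0, 0.948]
force: [1.5, -0.3, 0.1]
grip_width: 0.0253
finger_force: 0.0
```

```bash
python3 -c "
from h import *
plan(-.070,-.008,.17,1.5818)"
```

```text
t 0.6 tcp [ 0.3089 -0.3767  0.2312] dryer [-0.523   0.2042] F [ 1.4691 -0.2712  0.1308] w 0.025266535946507046
shift [49.07 -9.72  6.11] rv [-0.     0.    -0.634]
```

play_rows:
  motion:
    - [5, -1, 0, 0, 0, -0.13, -0.4]
    - [10, -2, 0, 0, 0, -0.26, -0.4]
    - [15, -3, 0, 0, 0, -0.39, -0.4]
    - [20, -4, 0, 0, 0, -0.52, -0.4]
    - [25, -5, 0, 0, 0, -0.63, -0.4]

```text
clock: 1.1
position: [0.4132, -0.1496, 0.2314]
tool_rot: [3.141, 0.0, 1.578]
force: [0.5, -0.8, 0.1]
grip_width: 0.0257
finger_force: 0.0
```

```bash
python3 -c "
from h import *
plan(-.070,-.008,.17,1.5818)"
```

```text
t 1.1 tcp [ 0.4132 -0.1496  0.2314] dryer [-0.297   0.0975] F [ 0.5185 -0.8204  0.0524] w 0.02573507163048271
shift [22.75 10.46  6.14] rv [ 0.     0.    -0.004]
```

play_rows:
  motion:
    - [5, 2.5, 0, 0, 0, 0, -0.4]
    - [10, 5, 0, 0, 0, 0, -0.4]
    - [15, 7.5, 0, 0, 0, 0, -0.4]
    - [20, 10, 2, 0, 0, 0, -0.4]
    - [22.7, 10.5, 4, 0, 0, 0, -0.4]

```text
clock: 1.6
position: [0.5166, 0.0705, 0.1956]
tool_rot: [3.139, -0.0, 1.572]
force: [1.8, -1.1, -0.1]
grip_width: 0.0255
finger_force: 0.0
```

play_rows:
  motion:
    - [0, 0, 2, 0, 0, 0, -0.4]
    - [0, 0, 4, 0, 0, 0, -0.4]
    - [0, 0, 6, 0, 0, 0, -0.4]
    - [0, 0, 8, 0, 0, 0, -0.4]
    - [0, 0, 8, 0, 0, 0, -0.4]

```text
clock: 2.1
position: [0.5136, 0.0681, 0.1132]
tool_rot: [-3.138, 0.0, 1.573]
force: [0.1, -0.3, 0.7]
grip_width: 0.026
finger_force: 0.0
```

```bash
python3 -c "
from h import *
plan(-.113,-.008,.047,1.5818)
p,d=viewer.grab_frame('scene');cv2.imwrite('pics/s1.png',cv2.resize(p[120:320,180:480,::-1],None,fx=2.6,fy=2.6,interpolation=cv2.INTER_CUBIC))"
```

```text
t 2.1 tcp [0.5136 0.0681 0.1132] dryer [-0.0804 -0.0053] F [ 0.1278 -0.2565  0.7411] w 0.025986727202765667
shift [-3.25  0.32  6.62] rv [-0.004  0.    -0.009]
```

View pics/s1.png

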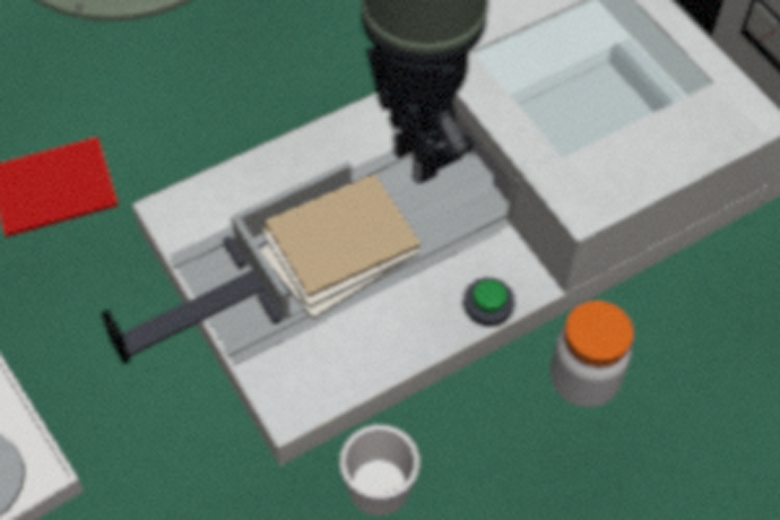

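The crop shows the fingers at (430,160) just in front of the stack, whose top plate is at (345,235), with nothing else in the way. I'll lower, then push the stack back gently.

play_rows:
  motion:
    - [0.8, 0.2, 1, 0, 0, 0, -0.4]
    - [0.8, 0.2, 3, 0, 0, 0, -0.4]
    - [0.8, 0.2, 5, 0, 0, 0, -0.4]
    - [0.8, 0.2, 6.5, 0, 0, 0, -0.4]
    - [0.8, 0.2, 6.5, 0, 0, 0, -0.4]

```text
clock: 2.65
position: [0.5164, 0.0766, 0.0491]
tool_rot: [-3.14, 0.0, 1.573]
force: [-0.4, 0.4, 0.8]
grip_width: 0.0254
finger_force: 0.0
```

play_rows:
  motion:
    - [-0.4, 0, 0, 0, 0, 0, -0.4]
    - [-0.8, 0, 0, 0, 0, 0, -0.4]
    - [-1.2, 0, 0, 0, 0, 0, -0.4]
    - [-1.6, 0, 0, 0, 0, 0, -0.4]
    - [-2, 0, 0, 0, 0, 0, -0.4]

```text
clock: 3.15
position: [0.5172, 0.0558, 0.0507]
tool_rot: [3.141, 0.0, 1.572]
force: [0.1, -0.8, -0.2]
grip_width: 0.0254
finger_force: 0.2
```

```bash
python3 -c "
from h import *
plan(-.113,-.005,.047,1.5818)"
```

```text
t 3.15 tcp [0.5172 0.0558 0.0507] dryer [-0.0928 -0.0088] F [ 0.1346 -0.8491 -0.2311] w 0.025373043443963187
shift [-2.03 -0.36  0.37] rv [ 0.001  0.    -0.009]
```

play_rows:
  motion:
    - [-0.3, 0, 0.3, 0, 0, 0, -0.4]
    - [-0.6, 0, 0.3, 0, 0, 0, -0.4]
    - [-0.9, 0, 0.3, 0, 0, 0, -0.4]
    - [-1.2, 0, 0.3, 0, 0, 0, -0.4]
    - [-1.5, 0, 0.3, 0, 0, 0, -0.4]

```text
clock: 3.65
position: [0.5171, 0.0415, 0.0473]
tool_rot: [3.141, -0.001, 1.573]
force: [0.7, 5.0, -1.1]
grip_width: 0.0255
finger_force: 2.6
```

play_rows:
  motion:
    - [-0.2, 0, 0, 0, 0, 0, -0.4]
    - [-0.4, 0, 0, 0, 0, 0, -0.4]
    - [-0.6, 0, 0, 0, 0, 0, -0.4]
    - [-0.8, 0, 0, 0, 0, 0, -0.4]
    - [-0.8, 0, 0, 0, 0, 0, -0.4]

```text
clock: 4.15
position: [0.5198, 0.0386, 0.0483]
tool_rot: [3.135, -0.007, 1.577]
force: [10.4, 30.4, -2.2]
grip_width: 0.025
finger_force: 14.5
```

```bash
python3 -c "
from h import *
plan(-.113,-.005,.047,1.5818)"
```

```text
t 4.15 tcp [0.5198 0.0386 0.0483] dryer [-0.11   -0.0112] F [10.3583 30.3697 -2.1883] w 0.02501517469530902
shift [-0.3  -0.62  0.12] rv [ 0.006 -0.007 -0.005]
```

play_rows:
  motion:
    - [1, 0, 0, 0, 0, 0, -0.4]
    - [2.2, 0, 0, 0, 0, 0, -0.4]
    - [2.5, 0, -2, 0, 0, 0, -0.4]
    - [2.5, 0, -5, 0, 0, 0, -0.4]
    - [2.5, 0, -8, 0, 0, 0, -0.4]

```text
clock: 4.65
position: [0.5164, 0.0584, 0.1279]
tool_rot: [-3.14, 0.001, 1.573]
force: [0.6, -0.4, 0.3]
grip_width: 0.0258
finger_force: 0.0
```

```bash
python3 -c "
from h import *
plan(-.179,-.087,.12,.011)"
```

```text
t 4.65 tcp [0.5164 0.0584 0.1279] dryer [-0.0902 -0.008 ] F [ 0.5679 -0.3583  0.3068] w 0.025810192422739405
shift [-8.81  7.98  0.79] rv [-0.001  0.002  1.562]
```

play_rows:
  motion:
    - [-2, 2, -1, 0, 0, 0.14, -0.4]
    - [-4, 4, -1, 0, 0, 0.29, -0.4]
    - [-6, 6, -1, 0, 0, 0.43, -0.4]
    - [-8, 8, -1, 0, 0, 0.58, -0.4]
    - [-8.8, 8, -1, 0, 0, 0.72, -0.4]

```text
clock: 5.15
position: [0.5987, -0.0319, 0.137]
tool_rot: [3.141, 0.001, 0.844]
force: [-1.7, -0.1, -1.1]
grip_width: 0.0256
finger_force: 0.0
```

play_rows:
  motion:
    - [0, 0, 0, 0, 0, 0.14, -0.4]
    - [0, 0, 0, 0, 0, 0.29, -0.4]
    - [0, 0, 0, 0, 0, 0.43, -0.4]
    - [0, 0, 0, 0, 0, 0.57, -0.4]
    - [0, 0, 0, 0, 0, 0.71, -0.4]

```text
clock: 5.65
position: [0.5969, -0.0296, 0.1372]
tool_rot: [3.141, 0.001, 0.137]
force: [-1.2, 0.3, -0.9]
grip_width: 0.0258
finger_force: 0.0
```

```bash
python3 -c "
from h import *
plan(-.179,-.087,.047,.011)"
```

```text
t 5.65 tcp [ 0.5969 -0.0296  0.1372] dryer [-0.1791 -0.0875] F [-1.151   0.2667 -0.88  ] w 0.025823948555718474
shift [-0.04 -0.02  9.02] rv [0.    0.001 0.126]
```

play_rows:
  motion:
    - [0.2, 0, 1, 0, 0, 0.12, -0.4]
    - [0.2, 0, 3, 0, 0, 0.12, -0.4]
    - [0.2, 0, 5, 0, 0, 0.12, -0.4]
    - [0.2, 0, 7, 0, 0, 0.12, -0.4]
    - [0.2, 0, 9, 0, 0, 0.12, -0.4]

```text
clock: 6.15
position: [0.5988, -0.0293, 0.0465]
tool_rot: [3.141, 0.001, 0.023]
force: [0.1, 0.1, 0.5]
grip_width: 0.0256
finger_force: 0.0
```

play_rows:
  motion:
    - [-0.4, 0, 0, 0, 0, 0, -0.4]
    - [-0.8, 0, 0, 0, 0, 0, -0.4]
    - [-1.2, 0, 0, 0, 0, 0, -0.4]
    - [-1.6, 0, 0, 0, 0, 0, -0.4]
    - [-2, 0, 0, 0, 0, 0, -0.4]

```text
clock: 6.65
position: [0.5802, -0.0296, 0.0485]
tool_rot: [-3.141, -0.003, 0.023]
force: [5.8, 0.9, 2.7]
grip_width: 0.0254
finger_force: 2.9
```

```bash
python3 -c "
from h import *
plan(-.179,-.055,.047,.011)"
```

```text
t 6.65 tcp [ 0.5802 -0.0296  0.0485] dryer [-0.1789 -0.0709] F [5.7891 0.9387 2.6538] w 0.025352187773144196
shift [-1.59 -0.    0.15] rv [-0.    -0.003  0.012]
```

play_rows:
  motion:
    - [-0.3, 0, 0.2, 0, 0, 0.01, -0.4]
    - [-0.6, 0, 0.2, 0, 0, 0.01, -0.4]
    - [-0.9, 0, 0.2, 0, 0, 0.01, -0.4]
    - [-1.2, 0, 0.2, 0, 0, 0.01, -0.4]
    - [-1.4, 0, 0.2, 0, 0, 0.01, -0.4]

```text
clock: 7.15
position: [0.5684, -0.0297, 0.0473]
tool_rot: [-3.141, -0.008, 0.013]
force: [15.0, 0.3, 8.1]
grip_width: 0.0255
finger_force: 7.3
```

play_rows:
  motion:
    - [-0.1, 0, 0, 0, 0, 0, -0.4]
    - [-0.2, 0, 0, 0, 0, 0, -0.4]
    - [-0.3, 0, 0, 0, 0, 0, -0.4]
    - [-0.4, 0, 0, 0, 0, 0, -0.4]
    - [-0.5, 0, 0, 0, 0, 0, -0.4]

```text
clock: 7.65
position: [0.5641, -0.0297, 0.0475]
tool_rot: [-3.141, -0.009, 0.013]
force: [15.1, 1.2, 9.6]
grip_width: 0.0257
finger_force: 7.6
```

```bash
python3 -c "
from h import *
plan(-.179,-.055,.047,.011)"
```

```text
t 7.65 tcp [ 0.5641 -0.0297  0.0475] dryer [-0.1788 -0.0547] F [15.1371  1.2125  9.5569] w 0.025713010196900615
shift [0.03 0.02 0.05] rv [-0.001 -0.009  0.002]
```

play_rows:
  motion:
    - [-0.1, 0, -0.1, 0, 0, 0, -0.4]
    - [-0.2, 0, -0.1, 0, 0, 0, -0.4]
    - [-0.3, 0, -0.1, 0, 0, 0, -0.4]
    - [-0.4, 0, -0.1, 0, 0, 0, -0.4]
    - [-0.5, 0, -0.1, 0, 0, 0, -0.4]

```text
clock: 8.15
position: [0.5614, -0.03, 0.049]
tool_rot: [-3.141, -0.013, 0.013]
force: [29.7, -0.7, 3.3]
grip_width: 0.0254
finger_force: 15.1
```

Run:
```python
from h import *
plan(-.179,-.055,.047,.011)
o=[]
for n,(r0,r1,c0,c1) in {"scene":(150,270,230,400),"top":(165,275,270,440)}.items():
    p,d=viewer.grab_frame(n);cv2.imwrite(f'pics/{n}2.png',p[:,:,::-1]);o.append(cv2.resize(p[r0:r1,c0:c1,::-1],(460,310),interpolation=cv2.INTER_CUBIC))
cv2.imwrite('pics/two2.png',np.vstack(o)[:600])
```

```text
t 8.15 tcp [ 0.5614 -0.03    0.049 ] dryer [-0.1791 -0.052 ] F [29.7064 -0.7009  3.3238] w 0.02541981861173674
shift [ 0.3  -0.01  0.2 ] rv [-0.    -0.013  0.002]
```

View pics/two2.png

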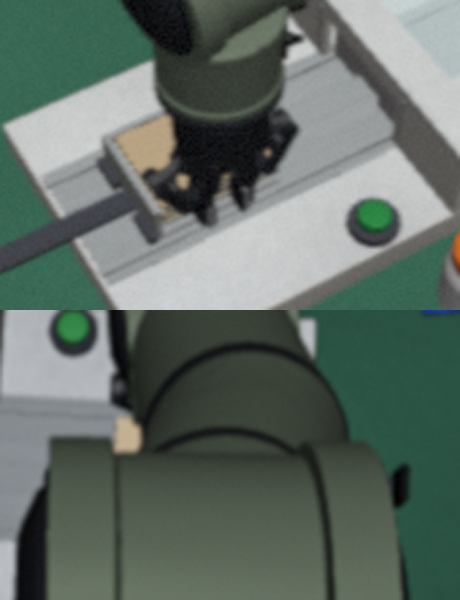

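The view shows the fingers at (225,205) against the open side, with the stack apparently in the corner. I'll back off and check again.

play_rows:
  motion:
    - [0.8, 0, 0, 0, 0, 0, -0.4]
    - [2.2, 0, 0, 0, 0, 0, -0.4]
    - [2.5, 0, -3, 0, 0, 0, -0.4]
    - [2.5, 0, -6, 0, 0, 0, -0.4]
    - [2.5, 0, -9, 0, 0, 0, -0.4]

```text
clock: 8.75
position: [0.5797, -0.0298, 0.1375]
tool_rot: [3.142, 0.001, 0.013]
force: [1.0, -1.2, -0.1]
grip_width: 0.0255
finger_force: 0.0
```

play_rows:
  motion:
    - [2, -3, 0, 0, 0, -0.14, -0.4]
    - [2, -6, 0, 0, 0, -0.29, -0.4]
    - [1, -9, 0, 0, 0, -0.43, -0.4]
    - [-2, -11, 0, 0, 0, -0.57, -0.4]
    - [-6, -11, 0, 0, 0, -0.71, -0.4]

```text
clock: 9.25
position: [0.518, 0.0825, 0.1364]
tool_rot: [-3.141, -0.001, 0.732]
force: [-0.1, -0.2, 0.3]
grip_width: 0.0256
finger_force: 0.0
```

Run:
```python
from h import *
plan(-.085,-.003,.12,1.5818)
p,d=viewer.grab_frame("wrist");cv2.imwrite('pics/w3.png',p[:,:,::-1])
o=[]
for n,(r0,r1,c0,c1) in {"scene":(150,270,230,400),"top":(165,275,270,440)}.items():
    p,d=viewer.grab_frame(n);cv2.imwrite(f'pics/{n}3.png',p[:,:,::-1]);o.append(cv2.resize(p[r0:r1,c0:c1,::-1],(460,300),interpolation=cv2.INTER_CUBIC))
cv2.imwrite('pics/two3.png',np.vstack(o))
```

```text
t 9.25 tcp [0.518  0.0825 0.1364] dryer [-0.0662 -0.0098] F [-0.1047 -0.1957  0.2757] w 0.025588489901366862
shift [-1.76  0.97  1.63] rv [-0.    -0.001 -0.85 ]
```

View pics/two3.png

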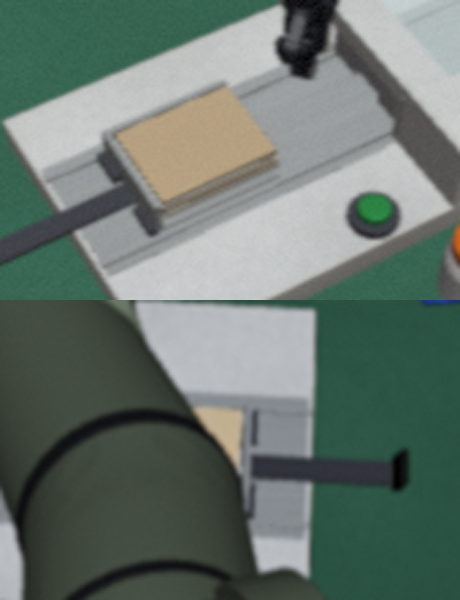

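The stack is in the corner: plate 4's corners at (115,130), (225,87), (277,152) and (165,205) follow both walls. I'll repeat the rear tap in case the side push dragged a plate.

play_rows:
  motion:
    - [-1, 0.5, 0, 0, 0, -0.14, -0.4]
    - [-1.5, 0.9, 0, 0, 0, -0.29, -0.4]
    - [-1.5, 0.9, 0, 0, 0, -0.43, -0.4]
    - [-1.5, 0.9, 0, 0, 0, -0.57, -0.4]
    - [-1.5, 0.9, 0, 0, 0, -0.71, -0.4]

```text
clock: 9.9
position: [0.5142, 0.0623, 0.1365]
tool_rot: [3.141, 0.0, 1.436]
force: [0.3, 0.2, -1.0]
grip_width: 0.0254
finger_force: 0.0
```

play_rows:
  motion:
    - [0, 0, 2, 0, 0, -0.12, -0.4]
    - [0, 0, 4, 0, 0, -0.12, -0.4]
    - [0, 0, 6, 0, 0, -0.12, -0.4]
    - [0, 0, 8, 0, 0, -0.12, -0.4]
    - [0, 0, 8.7, 0, 0, -0.12, -0.4]

```text
clock: 10.4
position: [0.5134, 0.0623, 0.0479]
tool_rot: [-3.14, 0.001, 1.551]
force: [-0.0, 0.6, 0.1]
grip_width: 0.0255
finger_force: 0.0
```

```bash
python3 -c "
from h import *
plan(-.112,-.003,.047,1.5818)"
```

```text
t 10.4 tcp [0.5134 0.0623 0.0479] dryer [-0.0863 -0.005 ] F [-0.0473  0.6045  0.0747] w 0.025467217638750865
shift [-2.58 -0.12  0.09] rv [-0.002  0.001 -0.031]
```

play_rows:
  motion:
    - [-0.5, -0.1, 0, 0, 0, -0.03, -0.4]
    - [-1, -0.1, 0, 0, 0, -0.03, -0.4]
    - [-1.5, -0.1, 0, 0, 0, -0.03, -0.4]
    - [-1.9, -0.1, 0, 0, 0, -0.03, -0.4]
    - [-2.1, -0.1, 0, 0, 0, -0.03, -0.4]

```text
clock: 10.9
position: [0.5124, 0.0412, 0.0496]
tool_rot: [3.141, 0.0, 1.582]
force: [1.3, 4.5, 1.3]
grip_width: 0.0256
finger_force: 2.3
```

play_rows:
  motion:
    - [-0.1, 0, 0, 0, 0, 0, -0.4]
    - [-0.2, 0, 0, 0, 0, 0, -0.4]
    - [-0.3, 0, 0, 0, 0, 0, -0.4]
    - [-0.5, 0, 0, 0, 0, 0, -0.4]
    - [-0.6, 0, 0, 0, 0, 0, -0.4]

```text
clock: 11.4
position: [0.5126, 0.0372, 0.0496]
tool_rot: [3.14, -0.002, 1.584]
force: [-0.9, 7.4, 1.8]
grip_width: 0.0256
finger_force: 4.0
```

```bash
python3 -c "
from h import *
plan(-.112,-.003,.047,1.5818)"
```

```text
t 11.4 tcp [0.5126 0.0372 0.0496] dryer [-0.1113 -0.004 ] F [-0.8966  7.382   1.8136] w 0.02561246290800681
shift [-0.07 -0.1   0.26] rv [ 0.001 -0.002  0.002]
```

play_rows:
  motion:
    - [-0.1, 0, 0.1, 0, 0, 0, -0.4]
    - [-0.2, 0, 0.1, 0, 0, 0, -0.4]
    - [-0.3, 0, 0.1, 0, 0, 0, -0.4]
    - [-0.4, 0, 0.1, 0, 0, 0, -0.4]
    - [-0.5, 0, 0.1, 0, 0, 0, -0.4]

```text
clock: 11.9
position: [0.513, 0.0362, 0.049]
tool_rot: [3.139, -0.007, 1.586]
force: [-3.6, 33.6, 4.1]
grip_width: 0.0256
finger_force: 17.0
```

```bash
python3 -c "
from h import *
plan(-.112,-.003,.047,1.5818)"
```

```text
t 11.9 tcp [0.513  0.0362 0.049 ] dryer [-0.1124 -0.0043] F [-3.5711 33.5836  4.1158] w 0.02561018752834256
shift [ 0.04 -0.14  0.2 ] rv [ 0.003 -0.007  0.005]
```

play_rows:
  motion:
    - [1, 0, 0, 0, 0, 0, -0.4]
    - [2.2, 0, 0, 0, 0, 0, -0.4]
    - [2.5, 0, -2, 0, 0, 0, -0.4]
    - [2.5, 0, -5, 0, 0, 0, -0.4]
    - [2.5, 0, -9, 0, 0, 0, -0.4]

```text
clock: 12.4
position: [0.511, 0.0563, 0.1384]
tool_rot: [-3.139, 0.0, 1.583]
force: [1.0, -0.8, 1.1]
grip_width: 0.0257
finger_force: 0.0
```

play_rows:
  motion:
    - [-2, 2, 0, 0, 0, 0.14, -0.4]
    - [-4, 4, 0, 0, 0, 0.29, -0.4]
    - [-6, 6, 0, 0, 0, 0.43, -0.4]
    - [-8, 8, 0, 0, 0, 0.58, -0.4]
    - [-9, 8, 0, 0, 0, 0.72, -0.4]

```text
clock: 12.9
position: [0.5948, -0.0348, 0.1381]
tool_rot: [3.141, -0.0, 0.855]
force: [-0.9, -0.5, -1.3]
grip_width: 0.0255
finger_force: 0.0
```

play_rows:
  motion:
    - [0, 0, 0, 0, 0, 0.14, -0.4]
    - [0, 0, 0, 0, 0, 0.29, -0.4]
    - [0, 0, 0, 0, 0, 0.43, -0.4]
    - [0, 0, 0, 0, 0, 0.57, -0.4]
    - [0, 0, 0, 0, 0, 0.71, -0.4]

```text
clock: 13.4
position: [0.593, -0.0328, 0.1383]
tool_rot: [3.141, 0.0, 0.147]
force: [-0.1, -0.1, -0.1]
grip_width: 0.0256
finger_force: 0.0
```

```bash
python3 -c "
from h import *
plan(-.179,-.075,.049,.011)"
```

```text
t 13.4 tcp [ 0.593  -0.0328  0.1383] dryer [-0.1823 -0.0836] F [-0.1479 -0.0795 -0.0574] w 0.025580509231453916
shift [-0.8  -0.44  8.93] rv [0.    0.    0.136]
```

play_rows:
  motion:
    - [0, -0.3, 2, 0, 0, 0.135, -0.4]
    - [0, -0.3, 4, 0, 0, 0.135, -0.4]
    - [0, -0.3, 6, 0, 0, 0.135, -0.4]
    - [0, -0.3, 8, 0, 0, 0.135, -0.4]
    - [0, -0.3, 8.9, 0, 0, 0.135, -0.4]

```text
clock: 13.9
position: [0.5918, -0.0298, 0.0477]
tool_rot: [3.141, 0.002, 0.018]
force: [0.2, -0.1, 0.3]
grip_width: 0.0255
finger_force: 0.0
```

play_rows:
  motion:
    - [-0.6, 0, 0, 0, 0, 0, -0.4]
    - [-1.2, 0, 0, 0, 0, 0, -0.4]
    - [-1.8, 0, 0, 0, 0, 0, -0.4]
    - [-2.3, 0, 0, 0, 0, 0, -0.4]
    - [-2.7, 0, 0, 0, 0, 0, -0.4]

```text
clock: 14.4
position: [0.5653, -0.0308, 0.0499]
tool_rot: [3.142, -0.001, 0.018]
force: [0.1, 0.3, 1.0]
grip_width: 0.0258
finger_force: 0.0
```

play_rows:
  motion:
    - [-0.1, 0, 0, 0, 0, 0, -0.4]
    - [-0.2, 0, 0, 0, 0, 0, -0.4]
    - [-0.3, 0, 0, 0, 0, 0, -0.4]
    - [-0.4, 0, 0, 0, 0, 0, -0.4]
    - [-0.6, 0, 0, 0, 0, 0, -0.4]

```text
clock: 14.9
position: [0.5614, -0.0308, 0.0497]
tool_rot: [-3.141, -0.004, 0.018]
force: [15.5, -1.4, -0.4]
grip_width: 0.0254
finger_force: 7.7
```

```bash
python3 -c "
from h import *
plan(-.179,-.055,.047,.011)"
```

```text
t 14.9 tcp [ 0.5614 -0.0308  0.0497] dryer [-0.1799 -0.052 ] F [15.5157 -1.4231 -0.4256] w 0.025391607443034616
shift [ 0.3  -0.08  0.27] rv [-0.    -0.004  0.007]
```

play_rows:
  motion:
    - [-0.2, 0, 0, 0, 0, 0, -0.4]
    - [-0.3, 0, 0, 0, 0, 0, -0.4]
    - [-0.3, 0, 0, 0, 0, 0, -0.4]
    - [0.5, 0, 0, 0, 0, 0, -0.4]
    - [1.5, 0, 0, 0, 0, 0, -0.4]

```text
clock: 15.4
position: [0.5747, -0.0307, 0.0493]
tool_rot: [3.142, 0.001, 0.018]
force: [-0.1, 0.3, -0.6]
grip_width: 0.0258
finger_force: 0.0
```

play_rows:
  motion:
    - [0.8, 0, -2, 0, 0, 0, -0.4]
    - [0.8, 0, -6, 0, 0, 0, -0.4]
    - [0.8, 2, -9, 0, 0, -0.14, -1]
    - [-1, 7, -9, 0, 0, -0.28, -1]
    - [-3, 12, -9, 0, 0, -0.42, -1]

```text
clock: 15.9
position: [0.5495, -0.1454, 0.1401]
tool_rot: [3.141, -0.001, 0.446]
force: [0.6, -1.5, -0.0]
grip_width: 0.0001
finger_force: 0.0
```

```bash
python3 -c "
from h import *
plan(-.405,0.001,.13,1.5818)"
```

```text
t 15.9 tcp [ 0.5495 -0.1454  0.1401] dryer [-0.2943 -0.0389] F [ 0.5797 -1.5002 -0.0259] w 0.00013015607727082153
shift [-8.28  8.36  1.01] rv [ 0.001 -0.    -1.136]
```

play_rows:
  motion:
    - [-2, 2, 0, 0, 0, -0.14, -1]
    - [-4, 4, 0, 0, 0, -0.28, -1]
    - [-6, 6, 0, 0, 0, -0.42, -1]
    - [-8.3, 8.4, 0, 0, 0, -0.56, -1]
    - [-8.3, 8.4, 0, 0, 0, -0.7, -1]

```text
clock: 16.4
position: [0.5076, -0.2606, 0.1389]
tool_rot: [-3.14, 0.002, 1.138]
force: [-0.0, 1.1, -0.3]
grip_width: 0.0003
finger_force: 0.0
```

play_rows:
  motion:
    - [0, 0, 0, 0, 0, -0.14, -1]
    - [0, 0, 0, 0, 0, -0.28, -1]
    - [0, 0, 0, 0, 0, -0.43, -1]
    - [0, 0, 0, 0, 0, -0.43, -1]
    - [0, 0, 0, 0, 0, -0.43, -1]

```text
clock: 16.9
position: [0.5095, -0.256, 0.1391]
tool_rot: [-3.141, -0.0, 1.563]
force: [-1.1, -0.2, 0.2]
grip_width: 0.0001
finger_force: 0.0
```

Run:
```python
from h import *
plan(-.403,0.001,.055,1.5818)
o=[]
for n,(r0,r1,c0,c1) in {"scene":(150,270,200,400),"top":(165,285,270,470)}.items():
    p,d=viewer.grab_frame(n);cv2.imwrite(f'pics/{n}4.png',p[:,:,::-1]);o.append(cv2.resize(p[r0:r1,c0:c1,::-1],(500,300),interpolation=cv2.INTER_CUBIC))
    ci=viewer.camera_info(n);z=cloud(ci,d)[...,2];H,S,V=[a.astype(int) for a in cv2.split(cv2.cvtColor(p,cv2.COLOR_RGB2HSV))]
    s=(abs(H-17)<8)&(S>45)&(V>110)&(z>.06)&(z<.1)
    s[:, :280]=0
    for c in blobs(s,500)[:1]:
        r=cv2.minAreaRect(onplane(ci,c[:,0],.082)[:,:2].astype(np.float32));print(n,r,W2D(r[0]))
cv2.imwrite('pics/two4.png',np.vstack(o))
```

```text
t 16.9 tcp [ 0.5095 -0.256   0.1391] dryer [-0.4045  0.0023] F [-1.1497 -0.16    0.1585] w 6.112578143695611e-05
shift [0.15 0.13 8.41] rv [-0.    -0.    -0.019]
scene ((0.50957190990448, -0.03142562881112099), (0.0872398167848587, 0.10826565325260162), 0.2784438133239746) [-0.1799 -0.0002]
top ((0.5089493989944458, -0.030365776270627975), (0.0823516920208931, 0.10820622742176056), 0.48877081274986267) [-0.1789  0.0004]
```

View pics/two4.png

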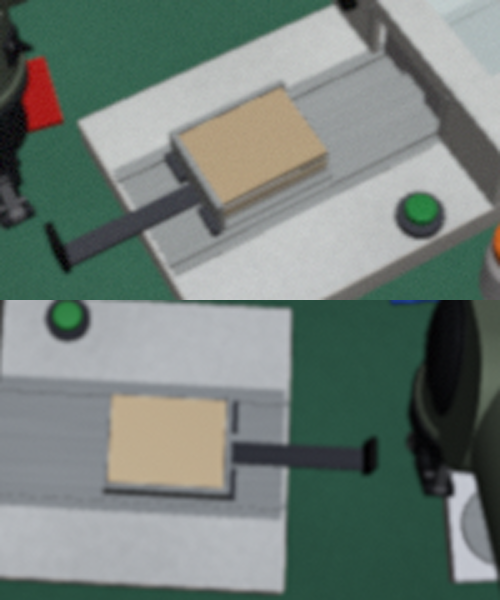

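Both walls look clean: plate 4 measures (-0.179, 0.000) in the dryer frame against an expected (-0.179, -0.001), turned under 0.01 rad from the dryer. The fingers at (430,480) are clear behind the tab at (370,455), and the enamel tray edge is at (450,540). I'll descend and push.

play_rows:
  motion:
    - [0.1, 0.1, 2, 0, 0, -0.02, -1]
    - [0.1, 0.1, 4, 0, 0, -0.02, -1]
    - [0.1, 0.1, 6, 0, 0, -0.02, -1]
    - [0.1, 0.1, 8, 0, 0, -0.02, -1]
    - [0.1, 0.1, 8.4, 0, 0, -0.02, -1]

```text
clock: 17.5
position: [0.5097, -0.2543, 0.0535]
tool_rot: [-3.139, -0.001, 1.586]
force: [-1.1, -0.0, 0.2]
grip_width: -0.0005
finger_force: 0.0
```

play_rows:
  motion:
    - [0.2, 0, 0, 0, 0, 0, -1]
    - [0.4, 0, 0, 0, 0, 0, -1]
    - [0.6, 0, 0, 0, 0, 0, -1]
    - [0.8, 0, 0, 0, 0, 0, -1]
    - [1, 0, 0, 0, 0, 0, -1]

```text
clock: 18.0
position: [0.5106, -0.2448, 0.0558]
tool_rot: [3.141, 0.0, 1.588]
force: [0.1, 0.7, -1.1]
grip_width: -0.0
finger_force: 0.0
```

```bash
python3 -c "
from h import *
plan(-.085,0.001,.055,1.5818)"
```

```text
t 18.0 tcp [ 0.5106 -0.2448  0.0558] dryer [-0.3933  0.0011] F [ 0.1093  0.6521 -1.0641] w -1.9071568064167372e-06
shift [30.83  0.19  0.07] rv [0.001 0.    0.006]
```

play_rows:
  motion:
    - [0.15, 0, 0, 0, 0, 0.006, -1]
    - [0.3, 0, 0, 0, 0, 0.006, -1]
    - [0.5, 0, 0, 0, 0, 0.006, -1]
    - [0.8, 0, 0, 0, 0, 0.006, -1]
    - [1.2, 0, 0, 0, 0, 0.006, -1]

```text
clock: 18.5
position: [0.5102, -0.2341, 0.0554]
tool_rot: [3.141, 0.001, 1.581]
force: [0.2, -7.5, 0.9]
grip_width: 0.0003
finger_force: 3.4
```

play_rows:
  motion:
    - [0.45, 0, 0, 0, 0, 0, -1]
    - [0.9, 0, 0, 0, 0, 0, -1]
    - [1.35, 0, 0, 0, 0, 0, -1]
    - [1.8, 0, 0, 0, 0, 0, -1]
    - [2.25, 0, 0, 0, 0, 0, -1]

```text
clock: 19.0
position: [0.51, -0.2113, 0.0554]
tool_rot: [3.141, 0.001, 1.581]
force: [-0.2, -6.8, 0.7]
grip_width: 0.0003
finger_force: 3.4
```

```bash
python3 -c "
from h import *
plan(-.085,0.001,.055,1.5818)"
```

```text
t 19.0 tcp [ 0.51   -0.2113  0.0554] dryer [-0.3599  0.0014] F [-0.2124 -6.8261  0.6928] w 0.0003170846918329101
shift [27.48  0.01  0.01] rv [ 0.     0.001 -0.001]
```

Steady at 7 N and straight. Continue.

play_rows:
  motion:
    - [0.5, 0, 0, 0, 0, 0, -1]
    - [1, 0, 0, 0, 0, 0, -1]
    - [1.5, 0, 0, 0, 0, 0, -1]
    - [2, 0, 0, 0, 0, 0, -1]
    - [2.5, 0, 0, 0, 0, 0, -1]

```text
clock: 19.5
position: [0.5097, -0.1863, 0.0554]
tool_rot: [3.141, 0.001, 1.581]
force: [-0.2, -6.5, -0.1]
grip_width: 0.0001
finger_force: 3.5
```

play_rows:
  motion:
    - [0.5, 0, 0, 0, 0, 0, -1]
    - [1, 0, 0, 0, 0, 0, -1]
    - [1.5, 0, 0, 0, 0, 0, -1]
    - [2, 0, 0, 0, 0, 0, -1]
    - [2.5, 0, 0, 0, 0, 0, -1]

```text
clock: 20.0
position: [0.5094, -0.1613, 0.0554]
tool_rot: [3.141, 0.001, 1.581]
force: [0.3, -7.0, 0.6]
grip_width: 0.0001
finger_force: 3.5
```

play_rows:
  motion:
    - [0.5, 0, 0, 0, 0, 0, -1]
    - [1, 0, 0, 0, 0, 0, -1]
    - [1.5, 0, 0, 0, 0, 0, -1]
    - [2, 0, 0, 0, 0, 0, -1]
    - [2.5, 0, 0, 0, 0, 0, -1]

```text
clock: 20.5
position: [0.5092, -0.1363, 0.0554]
tool_rot: [3.142, 0.001, 1.581]
force: [0.8, -7.5, 0.9]
grip_width: 0.0
finger_force: 3.6
```

play_rows:
  motion:
    - [0.5, 0, 0, 0, 0, 0, -1]
    - [1, 0, 0, 0, 0, 0, -1]
    - [1.5, 0, 0, 0, 0, 0, -1]
    - [2, 0, 0, 0, 0, 0, -1]
    - [2.5, 0, 0, 0, 0, 0, -1]

```text
clock: 21.0
position: [0.509, -0.112, 0.0555]
tool_rot: [3.141, 0.002, 1.58]
force: [2.4, -11.7, -0.9]
grip_width: -0.0002
finger_force: 6.2
```

```bash
python3 -c "
from h import *
plan(-.085,0.001,.055,1.5818)"
```

```text
t 21.0 tcp [ 0.509  -0.112   0.0555] dryer [-0.2605  0.0012] F [  2.3988 -11.7184  -0.9003] w -0.00018588422581040045
shift [17.55 -0.    0.01] rv [ 0.     0.002 -0.002]
```

play_rows:
  motion:
    - [0.4, 0, 0, 0, 0, 0, -1]
    - [0.8, 0, 0, 0, 0, 0, -1]
    - [1.2, 0, 0, 0, 0, 0, -1]
    - [1.6, 0, 0, 0, 0, 0, -1]
    - [2, 0, 0, 0, 0, 0, -1]

```text
clock: 21.5
position: [0.5088, -0.092, 0.0554]
tool_rot: [3.141, 0.002, 1.58]
force: [1.8, -10.9, 0.8]
grip_width: 0.0002
finger_force: 5.5
```

play_rows:
  motion:
    - [0.4, 0, 0, 0, 0, 0, -1]
    - [0.8, 0, 0, 0, 0, 0, -1]
    - [1.2, 0, 0, 0, 0, 0, -1]
    - [1.6, 0, 0, 0, 0, 0, -1]
    - [2, 0, 0, 0, 0, 0, -1]

```text
clock: 22.0
position: [0.5085, -0.0718, 0.0554]
tool_rot: [-3.142, 0.002, 1.58]
force: [0.9, -10.2, 0.8]
grip_width: -0.0004
finger_force: 5.0
```

play_rows:
  motion:
    - [0.5, 0, 0, 0, 0, 0, -1]
    - [1, 0, 0, 0, 0, 0, -1]
    - [1.5, 0, 0, 0, 0, 0, -1]
    - [2, 0, 0, 0, 0, 0, -1]
    - [2.5, 0, 0, 0, 0, 0, -1]

```text
clock: 22.5
position: [0.5082, -0.0467, 0.0554]
tool_rot: [-3.141, 0.002, 1.58]
force: [1.6, -9.5, 1.8]
grip_width: -0.0003
finger_force: 4.9
```

```bash
python3 -c "
from h import *
plan(-.085,0.001,.055,1.5818)"
```

```text
t 22.5 tcp [ 0.5082 -0.0467  0.0554] dryer [-0.1953  0.0014] F [ 1.5844 -9.4716  1.7544] w -0.0003226098710840775
shift [11.02  0.02  0.02] rv [-0.     0.002 -0.002]
```

play_rows:
  motion:
    - [0.5, 0, 0, 0, 0, 0, -1]
    - [1, 0, 0, 0, 0, 0, -1]
    - [1.5, 0, 0, 0, 0, 0, -1]
    - [2, 0, 0, 0, 0, 0, -1]
    - [2.5, 0, 0, 0, 0, 0, -1]

```text
clock: 23.0
position: [0.5079, -0.0218, 0.0554]
tool_rot: [-3.141, 0.002, 1.58]
force: [0.1, -10.7, 2.7]
grip_width: -0.0005
finger_force: 5.1
```

play_rows:
  motion:
    - [0.5, 0, 0, 0, 0, 0, -1]
    - [1, 0, 0, 0, 0, 0, -1]
    - [1.5, 0, 0, 0, 0, 0, -1]
    - [2, 0, 0, 0, 0, 0, -1]
    - [2.5, 0, 0, 0, 0, 0, -1]

```text
clock: 23.5
position: [0.5076, 0.0031, 0.0554]
tool_rot: [-3.141, 0.002, 1.58]
force: [0.1, -10.3, 3.0]
grip_width: -0.0001
finger_force: 5.3
```

play_rows:
  motion:
    - [0.5, 0, 0, 0, 0, 0, -1]
    - [1, 0, 0, 0, 0, 0, -1]
    - [1.4, 0, 0, 0, 0, 0, -1]
    - [1.8, 0, 0, 0, 0, 0, -1]
    - [2.2, 0, 0, 0, 0, 0, -1]

```text
clock: 24.0
position: [0.5074, 0.025, 0.0554]
tool_rot: [-3.141, 0.002, 1.58]
force: [0.9, -11.3, 2.2]
grip_width: 0.0003
finger_force: 5.6
```

play_rows:
  motion:
    - [0.4, 0, 0, 0, 0, 0, -1]
    - [0.8, 0, 0, 0, 0, 0, -1]
    - [1.1, 0, 0, 0, 0, 0, -1]
    - [1.4, 0, 0, 0, 0, 0, -1]
    - [1.6, 0, 0, 0, 0, 0, -1]

```text
clock: 24.5
position: [0.5072, 0.041, 0.0554]
tool_rot: [-3.141, 0.002, 1.58]
force: [2.0, -11.7, 3.7]
grip_width: 0.0002
finger_force: 5.8
```

```bash
python3 -c "
from h import *
plan(-.085,0.001,.055,1.5818)"
```

```text
t 24.5 tcp [0.5072 0.041  0.0554] dryer [-0.1075  0.0013] F [  2.0343 -11.6826   3.7132] w 0.0002274424174155724
shift [2.25 0.03 0.04] rv [-0.     0.002 -0.002]
```

play_rows:
  motion:
    - [0.2, 0, 0, 0, 0, 0, -1]
    - [0.5, 0, 0, 0, 0, 0, -1]
    - [0.8, 0, 0, 0, 0, 0, -1]
    - [1.1, 0, 0, 0, 0, 0, -1]
    - [1.4, 0, 0, 0, 0, 0, -1]

```text
clock: 25.0
position: [0.5071, 0.0551, 0.0554]
tool_rot: [-3.141, 0.002, 1.58]
force: [0.7, -9.6, 3.9]
grip_width: 0.0003
finger_force: 4.7
```

play_rows:
  motion:
    - [0.1, 0, 0, 0, 0, 0, -1]
    - [0.2, 0, 0, 0, 0, 0, -1]
    - [0.35, 0, 0, 0, 0, 0, -1]
    - [0.5, 0, 0, 0, 0, 0, -1]
    - [0.6, 0, 0, 0, 0, 0, -1]

```text
clock: 25.5
position: [0.507, 0.0612, 0.0554]
tool_rot: [-3.141, 0.002, 1.58]
force: [0.7, -10.1, 4.0]
grip_width: 0.0
finger_force: 4.9
```

```bash
python3 -c "
from h import *
plan(-.085,0.001,.055,1.5818)"
```

```text
t 25.5 tcp [0.507  0.0612 0.0554] dryer [-0.0873  0.0013] F [  0.7    -10.0937   3.9539] w 1.9332940438649343e-05
shift [0.23 0.03 0.04] rv [-0.     0.002 -0.001]
```

play_rows:
  motion:
    - [0.1, 0, 0, 0, 0, 0, -1]
    - [0.2, 0, 0, 0, 0, 0, -1]
    - [0.3, 0, 0, 0, 0, 0, -1]
    - [0.4, 0, 0, 0, 0, 0, -1]
    - [0.5, 0, 0, 0, 0, 0, -1]

```text
clock: 26.0
position: [0.507, 0.0642, 0.0554]
tool_rot: [-3.141, 0.004, 1.579]
force: [1.2, -24.3, 8.1]
grip_width: -0.0001
finger_force: 12.3
```

Home against the stop: 24 N at -0.084, predicted -0.085. I'll back off, rise and look.

play_rows:
  motion:
    - [-0.4, 0, 0, 0, 0, 0, -1]
    - [-1, 0, 0, 0, 0, 0, -1]
    - [-2, 0, 0, 0, 0, 0, -1]
    - [-2, 0, -3, 0, 0, 0, -1]
    - [-2, 0, -7, 0, 0, 0, -1]

```text
clock: 26.5
position: [0.506, 0.0468, 0.1249]
tool_rot: [-3.138, -0.0, 1.582]
force: [-0.4, 0.4, 0.3]
grip_width: -0.0003
finger_force: 0.0
```

Run:
```python
from h import *
plan(-.0755,-.126,.09,1.5818)
o=[]
for n,(r0,r1,c0,c1) in {"scene":(90,270,300,500),"top":(140,280,150,420)}.items():
    p,d=viewer.grab_frame(n);cv2.imwrite(f'pics/{n}5.png',p[:,:,::-1]);o.append(cv2.resize(p[r0:r1,c0:c1,::-1],(500,300) if n=="top" else (333,300),interpolation=cv2.INTER_CUBIC))
    ci=viewer.camera_info(n);P=cloud(ci,d)
    H,S,V=[a.astype(int) for a in cv2.split(cv2.cvtColor(p,cv2.COLOR_RGB2HSV))]
    g=(abs(H-65)<15)&(S>110)&(V>70)&(P[...,2]>.045)&(P[...,2]<.09)
    for c in blobs(g,15)[:1]:
        q=onplane(ci,c[:,0].mean(0),.0605)[0];print(n,"button",q,W2D(q),np.nanmedian(P[g][:,2]))
o[0]=cv2.copyMakeBorder(o[0],0,0,0,167,0)
cv2.imwrite('pics/two5.png',np.vstack(o))
```

```text
t 26.5 tcp [0.506  0.0468 0.1249] dryer [-0.1017  0.0025] F [-0.3616  0.4109  0.3219] w -0.0002632411590655739
shift [ 2.62 12.86  3.44] rv [-0.004 -0.    -0.   ]
scene button [0.6342 0.0725 0.0605] [-0.0774 -0.126 ] 0.0615510627682122
```

View pics/two5.png

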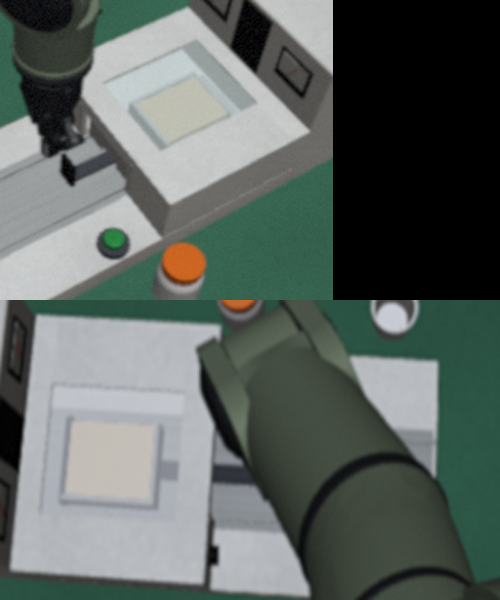

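Through the glass roof the sand plate (crop 110,460) sits square in the tray corner at the stop end. The tab is at (68,168) outside, and the button is clear at (114,240). Now the button.

play_rows:
  motion:
    - [0.5, 3, 0, 0, 0, 0, -1]
    - [1, 6, 0, 0, 0, 0, -1]
    - [1.8, 9, 0, 0, 0, 0, -1]
    - [2.5, 12.8, 0, 0, 0, 0, -1]
    - [2.5, 12.8, 2, 0, 0, 0, -1]

```text
clock: 27.1
position: [0.6396, 0.0748, 0.1066]
tool_rot: [3.136, -0.002, 1.581]
force: [-1.7, -0.6, -0.8]
grip_width: -0.0002
finger_force: 0.0
```

play_rows:
  motion:
    - [0, 0, 1, 0, 0, 0, -1]
    - [0, 0, 2, 0, 0, 0, -1]
    - [0, 0, 3, 0, 0, 0, -1]
    - [0, 0, 3.3, 0, 0, 0, -1]
    - [0, 0, 3.6, 0, 0, 0, -1]

```text
clock: 27.6
position: [0.6348, 0.0739, 0.0694]
tool_rot: [3.141, 0.0, 1.582]
force: [0.4, 0.4, 0.4]
grip_width: -0.0001
finger_force: 0.0
```

```bash
python3 -c "
from h import *
plan(-.0765,-.126,.053,1.5818)"
```

```text
t 27.6 tcp [0.6348 0.0739 0.0694] dryer [-0.076  -0.1266] F [0.4272 0.3886 0.4462] w -8.666941794452086e-05
shift [-0.05 -0.06  1.64] rv [ 0.  0. -0.]
```

play_rows:
  motion:
    - [0, 0, 0.4, 0, 0, 0, -1]
    - [0, 0, 0.8, 0, 0, 0, -1]
    - [0, 0, 1.1, 0, 0, 0, -1]
    - [0, 0, 1.4, 0, 0, 0, -1]
    - [0, 0, 1.6, 0, 0, 0, -1]

```text
clock: 28.1
position: [0.6355, 0.0741, 0.0552]
tool_rot: [3.14, 0.001, 1.581]
force: [-15.2, -4.5, 55.5]
grip_width: -0.0001
finger_force: 27.6
```

Bottomed out. Release and move away.

play_rows:
  motion:
    - [0, 0, -1, 0, 0, 0, -1]
    - [0, 0, -3, 0, 0, 0, -1]
    - [0, 0, -6, 0, 0, 0, -1]
    - [0, 0, -9, 0, 0, 0, -1]
    - [-2, 0, -12, 0, 0, 0, -1]

```text
clock: 28.6
position: [0.6347, 0.0567, 0.1745]
tool_rot: [-3.142, -0.002, 1.585]
force: [0.1, -0.2, -0.2]
grip_width: 0.0
finger_force: 0.0
```

play_rows:
  motion:
    - [-5, 0, 0, 0, 0, 0, -1]
    - [-10, 0, 0, 0, 0, 0, -1]
    - [-15, 0, 0, 0, 0, 0, -1]
    - [-20, 0, 0, 0, 0, 0, -1]
    - [-20, 0, 0, 0, 0, 0, -1]

```text
clock: 29.1
position: [0.6362, -0.1547, 0.1727]
tool_rot: [-3.141, 0.004, 1.573]
force: [0.1, 0.2, -0.5]
grip_width: -0.0001
finger_force: 0.0
```

Run:
```python
from h import *
plan(-.0755,-.126,.09,1.5818)
o=[]
for n,(r0,r1,c0,c1) in {"scene":(90,270,300,500),"top":(140,280,150,420)}.items():
    p,d=viewer.grab_frame(n);o.append(cv2.resize(p[r0:r1,c0:c1,::-1],(500,300) if n=="top" else (333,300),interpolation=cv2.INTER_CUBIC))
    ci=viewer.camera_info(n);P=cloud(ci,d);H,S,V=[a.astype(int) for a in cv2.split(cv2.cvtColor(p,cv2.COLOR_RGB2HSV))]
    g=(abs(H-65)<15)&(S>110)&(V>70)&(P[...,2]>.045)&(P[...,2]<.09);print(n,"button z",np.nanmedian(P[g][:,2]))
    k=(V<50)&(P[...,2]>.06)&(P[...,2]<.1)&(P[...,1]>-.12)&(P[...,1]<.12)&(abs(P[...,0]-.507)<.03);print("tab",np.nanmedian(P[k],0),W2D(np.nanmedian(P[k],0)),k.sum())
o[0]=cv2.copyMakeBorder(o[0],0,0,0,167,0)
cv2.imwrite('pics/two6.png',np.vstack(o))
```

```text
t 29.1 tcp [ 0.6362 -0.1547  0.1727] dryer [-0.3046 -0.1255] F [ 0.0858  0.1725 -0.4839] w -9.348809100660779e-05
shift [22.94 -0.15  8.19] rv [-0.001  0.004 -0.009]
scene button z 0.06168440484678947
tab [0.5114 0.075  0.0763] [-0.0736 -0.0031] 70
top button z 0.06056718356659692
tab [0.5025 0.0783 0.0842] [-0.0702  0.0057] 40
```

View pics/two6.png

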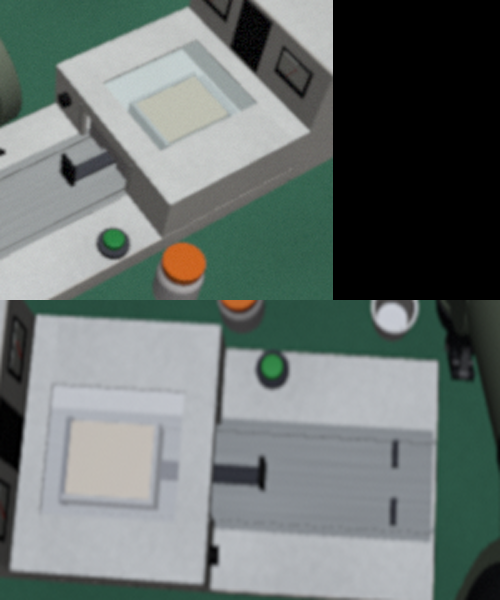

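The tab sits at dryer x of about -0.072 (home is -0.070). The button is back up at z = 0.061, the stack is square in the tray at (110,460), the jar and crucible have not moved, and the robot is clear.

```bash
python3 -c "
from workcell import bot
print(bot.job_done())"
```

```text
the job is handed in; nothing more can be done
None
```

I handed the job in at about 29 s of the 64 s: the stack is square in the tray, the tray is home against the stop, and the button was pressed down and is back up; the flap looked shut but I didn't measure its angle, and no verdict was returned.

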